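# Weigh the green-capped sample vial

### The job

Pluck the green-capped sample vial out of the grey pocket tray and set it down gently, standing upright in the middle of the round steel pan of the balance; lower it onto the pan rather than dropping it. Leave the red-capped and blue-capped vials in their pockets.

Things in the scene. Friction and masses are not known exactly. Their poses are not given: they have to be found in the camera images.
- vial_green: The vial to weigh: upright white cylinder, 18 mm across, 46 mm tall, the top 16 mm a green cap; 25 g. Origin: centre of its underside; z up its axis. Starts loose in a square pocket (21.5 mm wide, 14 mm deep, floor 4 mm above the table) of a fixed grey tray 132 x 196 mm, 18 mm high: its upper 32 mm stick out. Nearest other vial: 90 mm away, centre to centre. It does not deform at 25 N.
- vial_red: Bystander: the same vial as vial_green (18 mm across, 46 mm tall, origin at the centre of its underside) but with a red cap; stands in another pocket of the tray and stays there. The tray has 2 rows of 3 pockets, 64 mm apart; 3 are empty.
- vial_blue: Bystander: the same vial as vial_green (18 mm across, 46 mm tall, origin at the centre of its underside) but with a blue cap; stands in another pocket of the tray and stays there. The tray has 2 rows of 3 pockets, 64 mm apart; 3 are empty.
- pan_top (a point): Centre of the top face of the balance's flat round steel pan, 110 mm across, 58 mm above the table; it does not give. The balance is a fixed white box 170 mm wide, 235 mm deep, 45 mm high; nothing on it is higher than the pan. It may stand left or right of the tray. z points up, -x to the balance's dark display.

How it is judged:
On the way, in this order (a step that is already met when the one before it is completed fails the run):
1. the green-capped vial is lifted clear of its pocket (height (world z) of vial_green above 0.03 m), for 0.1 s.
2. the vial, still held by the fingers, is lowered over the pan until its underside is less than 15 mm above it (horizontal distance between vial_green and pan_top below 0.04 m and z of vial_green in the frame of pan_top between -0.005 and 0.015 m and contact force between the fingers and vial_green above 0.3 N), for 0.05 s.
At the end, for the whole second after the job is handed in: The green-capped vial stands on the pan, cap up within 10 degrees, at rest, its centre within 35 mm of the pan's centre; the red- and blue-capped vials are within 20 mm of where they started (horizontal distance between vial_green and pan_top below 0.035 m and z of vial_green in the frame of pan_top between -0.004 and 0.004 m and angle between vial_green's own z axis and vertical below 0.17 rad and linear speed of vial_green below 0.02 m/s and distance of each of vial_red, vial_blue from where it was at the start of the episode below 0.02 m); the robot touches nothing.
It fails at once if the red- or blue-capped vial is taken out of its pocket or moved by more than 20 mm (distance of any of vial_red, vial_blue from where it was at the start of the episode above 0.02 m).
It also fails if it takes over 38 s, if anything falls off the work surface, if the arm or the gripper's body presses on something with over 40 N, if the wrist force passes 120 N, or if a joint passes its speed limit or range.

### The arm

A 6-joint arm with a two-finger parallel gripper is mounted at the origin on the work surface. World frame = base frame: x ahead of the robot, y to its left, z up, the work surface at z = 0. Lengths are in m, angles in rad, forces in N, time in s.
With the tool pointing down it reaches from about 0.25 to 0.775 m from the base axis. Payload 4 kg.
Tool frame: the origin (TCP) lies at the very end of the fingers, on their centre line; the grasp point (between the pads) lies 19 mm behind it (grip_depth is the distance from the TCP to the grasp point, in m); z points along the fingers, x is the direction in which the jaws open and shut, and the axes are right-handed (so a half turn about z gives the same grasp; the last joint's range is limited). The gripper opens to 85 mm and grips with 20 to 120 N. Pads are 22 mm wide; open, the fingers measure 114 mm over their backs; the gripper's body (76 mm by 85 mm) begins 54 mm behind the grasp point. The pads swing forward as they close: fully open they stand 13 mm farther back than shut.
Start: joints at [1.06, 0.087, 1.371, -0, 1.684, -0.103], TCP at [0.218, 0.505, 0.231] pointing down, gripper open.
Joint ranges: [-3.1, 3.1], [-0.76, 2.03], [0.27, 2.55], [-1.08, 4.22], [0.17, 2.65], [-2.57, 2.57]. Speed limits (rad/s): [2.79, 2.79, 3.14, 3.14, 3.14, 3.14].

### API

Orientations are given as a unit quaternion [w, x, y, z].
In Python, from rig import observe, snapshot, get_calibration, job_done, grip_depth gives the robot as it stands.
- The arm moves only by the tool play_rows, never from a script. Its argument "plan" is one flat list of numbers, 7 for each row, row after row: the turn, a rotation vector about the tool's x, y, z in rad, then the shift along the tool's x, y, z in cm, then the finger opening in cm, from 0 to 8.54. A call has exactly 5 rows; each row is the pose to reach, as a shift and turn from the pose measured when the call began, along the tool's axes at that moment; what a row does not reach only later rows make up. A row lasts 1/10 s, in which the tool goes at most 50 mm and 8.59 degrees, less where a joint would pass 70% of its speed; a pose out of reach is approached as far as the arm can. A call with a gripper value outside its range is refused whole. The fingers move at their own pace and stop on an object; "squeeze" is the grip in N (left out, the last holds). Time passes only in rows, so rows that repeat a pose let the fingers close, or fill a call up. It gives the time, the measured TCP pose, the force and the opening at its end, in the units of the state.
- observe(): the state, without advancing time (a new reading comes with each control period).
- snapshot(name): name is "scene" or "top"; returns (picture, depth): 384x512x3 uint8, red, green, blue; 384x512 float32, m along the optical axis (not along the pixel's ray), 0 where there is no reading.
- get_calibration(name): a dict with "fx", "fy", "cx", "cy" (pixels), "k1" (the pictures are not rectified: a ray, as slopes to the right and down, at radius r is drawn at 1 + k1 r^2 times it, then the intrinsics apply), "cam_to_world" (4x4, takes a point from camera to world coordinates). Camera axes: x right, y up, looking along -z (the intrinsics and any distortion apply to the point x, -y, -z); pixel columns grow to the right and rows downward; lengths in m; the calibration is good to about 2 mm. A picture is of the moment at which its call begins. get_calibration takes no time and is no camera call.
- job_done(): hands the job in, once; it reports no verdict.
The state is a dict: "clock": time; "joints": joint angles; "qvel": joint speeds; "effort": joint torques, N m; "eef_pos": TCP position; "orientation": TCP orientation; "force": force on the tool from outside, world axes, zero at the start; "ft_torque": the same for the moment, N m; "gripper_width": finger opening in m.
Only numpy, scipy, OpenCV 4.12 (cv2) and the standard library are available. Lean on these libraries where they do the work, as an engineer would, in place of code of your own. Each camera call takes 0.05 s, during which the arm holds its last target. There are 200 camera calls.

## Working session

There is one attempt and no reset: what is moved stays moved. The work goes in short steps, Python scripts to look and compute and a tool call to move; the robot and the scene stay as the last step left them, time stands still between calls to the robot, and variables do not carry over. Pictures are saved under pics/ and viewed, about 8 in all and at most 12, crops included, and the job is handed in when it is done.

Besides the shell and the picture viewer there is one more tool, called after "Request:" as a command line: name --argument value ..., lists and objects as JSON in quotes. play_rows: Moves the arm, as the interface text tells. Its arguments: {"type":"object","properties":{"plan":{"type":"array","items":{"type":"number"}},"squeeze":{"type":"number"}},"required":["plan"]}

```bash
mkdir -p pics; cat > h.py <<'E'
import numpy as np, cv2
from rig import observe, snapshot, get_calibration, job_done, grip_depth
from scipy.spatial.transform import Rotation as R
def ray(name,u,v):
    c=get_calibration(name); x=(u-c['cx'])/c['fx']; y=(v-c['cy'])/c['fy']
    a,b=x,y
    for _ in range(20):
        s=1+c['k1']*(a*a+b*b); a,b=x/s,y/s
    M=np.array(c['cam_to_world']); return M[:3,3], M[:3,:3]@np.array([a,-b,-1])
def at_z(name,u,v,z):
    o,d=ray(name,u,v); return o+d*(z-o[2])/d[2]
def at_d(name,u,v,dep):
    o,d=ray(name,u,v); return o+d*dep
def tool(p):
    s=observe(); q=s['orientation']; r=R.from_quat([q[1],q[2],q[3],q[0]])
    return r.inv().apply(np.array(p)-s['eef_pos'])*100
E
python3 - <<'E'
from h import *
for n in('top','scene'):
    p,d=snapshot(n); cv2.imwrite(f'pics/{n}0.png',p[:,:,::-1]); np.save(f'{n}0.npy',d); print(get_calibration(n))
s=observe(); print(s, grip_depth)
q=s['orientation'];print(R.from_quat([q[1],q[2],q[3],q[0]]).as_matrix().round(3))
E
```

```text
{'fx': 380.5537043330303, 'fy': 380.5537043330303, 'cx': 249.97241021477788, 'cy': 192.98501265483384, 'k1': -0.009584861836040421, 'cam_to_world': array([[-0.00904753,  0.99466094, -0.10279962,  0.43897739],
       [-0.99979451, -0.01086312, -0.01711536, -0.01816363],
       [-0.01814071,  0.10262364,  0.99455483,  1.03188827],
       [ 0.        ,  0.        ,  0.        ,  1.        ]])}
{'fx': 387.49017617515324, 'fy': 387.49017617515324, 'cx': 251.9760568272024, 'cy': 191.90387088551623, 'k1': 0.02902478721181131, 'cam_to_world': array([[ 0.56790145, -0.65259152,  0.50160966,  0.92459626],
       [ 0.82300413,  0.44107717, -0.35793174, -0.27621678],
       [ 0.01233464,  0.61609678,  0.78757388,  0.67139241],
       [ 0.        ,  0.        ,  0.        ,  1.        ]])}
{'clock': 0.1, 'joints': array([ 1.05987230e+00,  8.78997217e-02,  1.37210833e+00,  9.60345696e-06,
        1.68359455e+00, -1.03107605e-01]), 'qvel': array([-0.00084059, -0.00186951, -0.00479685, -0.00092737,  0.00260021,
        0.00039144]), 'effort': array([ 2.21666960e-03, -3.53015506e+01, -3.14219213e+01, -1.34737415e-04,
        7.93379790e-03, -4.32255899e-05]), 'eef_pos': array([0.2179199 , 0.50450194, 0.23024335]), 'orientation': array([ 4.58396855e-04,  8.35644475e-01,  5.49269790e-01, -8.94351990e-04]), 'force': array([-0.11464432, -0.19889061,  0.40061575]), 'ft_torque': array([-0.02339105, -0.00824134, -0.02236683]), 'gripper_width': 0.0853313264869001} 0.0187
[[ 0.397  0.918 -0.001]
 [ 0.918 -0.397 -0.002]
 [-0.002 -0.    -1.   ]]
```

View pics/top0.png

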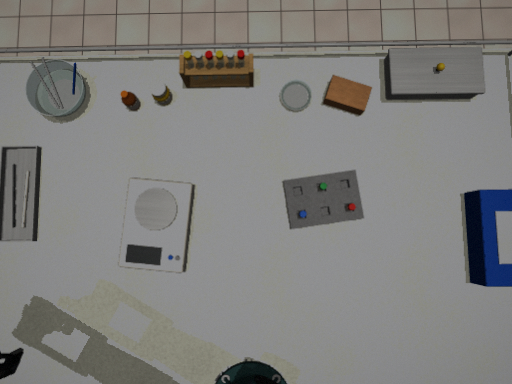

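View pics/scene0.png

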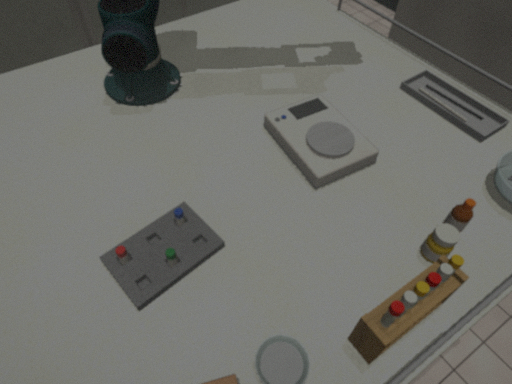

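Top view: green cap at about (322,187), red (351,207), blue (302,214), pan centre about (156,209). In the scene view, green is at (171,254) and the pan at (331,139). I'll refine these with an enlarged crop.

```bash
python3 - <<'E'
from h import *
t=cv2.imread('pics/top0.png'); s=cv2.imread('pics/scene0.png')
a=cv2.resize(t[160:240,270:380],None,fx=5,fy=5,interpolation=cv2.INTER_CUBIC)   # 550x400
b=cv2.resize(s[225:285,140:205],None,fx=3.8,fy=3.8,interpolation=cv2.INTER_CUBIC)
c=np.zeros((400,800,3),np.uint8); c[:,:550]=a; c[:b.shape[0],552:552+b.shape[1]]=b[:,:248]; 
cv2.imwrite('pics/crop.png',c)
for n,im in(('top',t),('scene',s)):
    h=cv2.cvtColor(im,cv2.COLOR_BGR2HSV); D=np.load(n+'0.npy')
    box=(slice(160,240),slice(270,380)) if n=='top' else (slice(200,300),slice(95,230))
    for k,lo,hi in(('g',45,85),('b',105,130),('r',0,8)):
        m=(h[...,0]>=lo)&(h[...,0]<=hi)&(h[...,1]>110)&(h[...,2]>60)
        mm=np.zeros_like(m); mm[box]=m[box]; v,u=np.nonzero(mm)
        print(n,k,len(u),u.mean().round(2),v.mean().round(2),u.min(),u.max(),v.min(),v.max(),at_z(n,u.mean(),v.mean(),.048 if n=='top' else .045).round(4),np.median(D[mm]))
# pan from depth heights
for n,(u0,v0) in(('top',(156,209)),('scene',(331,139))):
    D=np.load(n+'0.npy'); P=[]
    for v in range(v0-35,v0+36):
        for u in range(u0-35,u0+36):
            if D[v,u]>0: P.append(at_d(n,u,v,D[v,u]))
    P=np.array(P); k=(abs(P[:,2]-.058)<.004); Q=P[k]
    print(n,k.sum(),np.median(Q,0).round(4),Q.min(0).round(4),Q.max(0).round(4),((Q.min(0)+Q.max(0))/2).round(4))
E
```

```text
top g 37 322.81 185.76 320 326 183 189 [ 0.5575 -0.1905  0.048 ] 0.9863049
top b 42 302.5 213.67 299 306 211 217 [ 0.4856 -0.1362  0.048 ] 0.9798151
top r 44 351.57 206.34 348 355 203 210 [ 0.5032 -0.263   0.048 ] 0.9792932
scene g 46 169.91 252.11 166 173 249 256 [ 0.5565 -0.1945  0.045 ] 0.7025068
scene b 44 178.07 211.48 175 181 208 215 [ 0.4845 -0.1397  0.045 ] 0.7580052
scene r 79 120.14 250.66 115 125 246 256 [ 0.503  -0.2674  0.045 ] 0.70411265Traceback (most recent call last):
  File "<stdin>", line 19, in <module>
  File "h.py", line 13, in at_d
    o,d=ray(name,u,v); return o+d*dep
        ~~~^^^^^^^^^^
  File "h.py", line 5, in ray
    c=get_calibration(name); x=(u-c['cx'])/c['fx']; y=(v-c['cy'])/c['fy']
ValueError: time passes only in moves, steps and waits
```

View pics/crop.png

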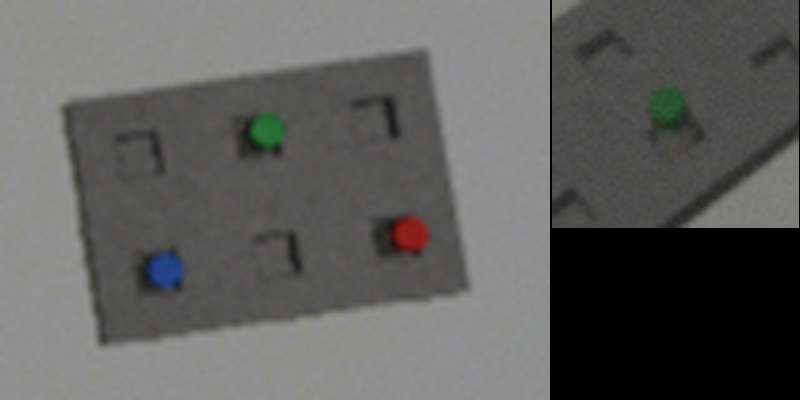

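```bash
cat > pan.py <<'E'
from h import *
import h
C={n:get_calibration(n) for n in('top','scene')}; h.get_calibration=lambda n:C[n]
for n,(u0,v0) in(('top',(156,209)),('scene',(331,139))):
    g=cv2.cvtColor(cv2.imread(f'pics/{n}0.png'),cv2.COLOR_BGR2GRAY).astype(np.float32); D=np.load(n+'0.npy')
    # radial edge search around the pan in world coordinates, from box(bright) to pan (darker)
    M=np.array(C[n]['cam_to_world']); o=at_z(n,u0,v0,.058)
    for _ in range(6):
        E=[]; 
        for a in np.linspace(0,2*np.pi,72,endpoint=False):
            r=np.arange(.045,.066,.0005)
            P=np.c_[o[0]+r*np.cos(a),o[1]+r*np.sin(a),0*r+.058]; q=(P-M[:3,3])@M[:3,:3]
            x,y=q[:,0]/-q[:,2],-q[:,1]/-q[:,2]; s=1+C[n]['k1']*(x*x+y*y)
            val=cv2.remap(g,(C[n]['fx']*x*s+C[n]['cx']).astype(np.float32)[:,None],(C[n]['fy']*y*s+C[n]['cy']).astype(np.float32)[:,None],cv2.INTER_LINEAR).ravel()
            i=np.argmax(abs(np.convolve(val,[1,1,1,1,0,-1,-1,-1,-1],'valid')))+4
            E.append(P[i,:2])
        E=np.array(E)
        A=np.c_[2*E,np.ones(len(E))]; w=np.ones(len(E),bool)
        for _ in range(5):
            x=np.linalg.lstsq(A[w],(E[w]**2).sum(1),rcond=None)[0]; R0=np.sqrt(x[2]+x[:2]@x[:2]); e=abs(np.hypot(*(E-x[:2]).T)-R0); w=e<max(np.median(e)*2,.0015)
        o=np.array([x[0],x[1],.058])
    vs,us=np.mgrid[v0-12:v0+13:4,u0-12:u0+13:4]
    print(n,'pan',o.round(4),'R',R0.round(4),w.sum(),'depth z',np.median([at_d(n,u,v,D[v,u])[2] for u,v in zip(us.ravel(),vs.ravel())]).round(4))
E
python3 pan.py; python3 -c "
from h import *
print(tool([.557,-.1925,.13]))"
```

```text
top pan [0.5017 0.2417 0.058 ] R 0.0561 65 depth z 0.0582
scene pan [0.5072 0.2345 0.058 ] R 0.0573 58 depth z 0.0572
[-50.5158446   58.77280497  10.11258374]
```

Request:
play_rows --plan '[0,0,0.145,-3.2,3.7,0,5,0,0,0.29,-6.4,7.4,0,5,0,0,0.435,-9.6,11.1,0,5,0,0,0.58,-12.8,14.8,0,5,0,0,0.725,-16,18.5,0,5]'

```text
clock: 0.6
eef_pos: [0.3244, 0.2824, 0.23]
orientation: [0.001, 0.977, 0.215, -0.001]
force: [1.5, 0.3, 0.2]
gripper_width: 0.05
```

```bash
python3 -c "
from h import *
print(tool([.557,-.1925,.13]));s=observe();q=s['orientation'];print(s['clock'],s['eef_pos'],R.from_quat([q[1],q[2],q[3],q[0]]).as_matrix().round(3))"
```

```text
[ 1.2140525  52.85448857 10.07579619]
0.6 [0.3244241  0.28243088 0.2300418 ] [[ 0.908  0.419 -0.001]
 [ 0.419 -0.908 -0.002]
 [-0.002  0.001 -1.   ]]
```

Request:
play_rows --plan '[0,0,0.1,0.1,4.8,0,5,0,0,0.2,0.2,9.6,0,5,0,0,0.295,0.3,14.4,0,5,0,0,0.295,0.4,19.2,0,5,0,0,0.295,0.5,24,0,5]'

```text
clock: 1.1
eef_pos: [0.4298, 0.0647, 0.23]
orientation: [0.001, 0.998, 0.069, -0.001]
force: [1.0, 0.8, 0.4]
gripper_width: 0.0498
```

```bash
python3 -c "
from h import *
print(tool([.557,-.1925,.1]));s=observe();q=s['orientation'];print(s['clock'],s['eef_pos'],R.from_quat([q[1],q[2],q[3],q[0]]).as_matrix().round(3))"
```

```text
[ 9.09157847 27.20206325 13.03680472]
1.1 [0.42980716 0.06473053 0.23004295] [[ 0.991  0.137 -0.001]
 [ 0.137 -0.991 -0.002]
 [-0.002  0.002 -1.   ]]
```

Request:
play_rows --plan '[0,0,0,1.5,4.5,0,5,0,0,0,3,9,2,5,0,0,0,4.5,13.5,4,5,0,0,0,6.1,18,6,5,0,0,0,7.6,22.5,8,5]'

```text
clock: 1.6
eef_pos: [0.5336, -0.1445, 0.1515]
orientation: [0.001, 0.998, 0.069, -0.001]
force: [1.1, 0.3, 0.1]
gripper_width: 0.0497
```

```bash
python3 -c "
from h import *
print(tool([.557,-.1925,.085]));s=observe();q=s['orientation'];print(s['clock'],s['eef_pos'],R.from_quat([q[1],q[2],q[3],q[0]]).as_matrix().round(3))"
```

```text
[1.67958236 5.06426455 6.64871461]
1.6 [ 0.53356176 -0.14453187  0.15146071] [[ 0.991  0.137 -0.002]
 [ 0.137 -0.991 -0.001]
 [-0.002  0.001 -1.   ]]
```

Request:
play_rows --plan '[0,0,0,0.8,2.5,2,5,0,0,0,1.7,5.1,4,5,0,0,0,1.7,5.1,6,5,0,0,0,1.7,5.1,6.6,5,0,0,0,1.7,5.1,6.6,5]'

```text
clock: 2.1
eef_pos: [0.5561, -0.1921, 0.0837]
orientation: [-0.0, 0.998, 0.069, -0.003]
force: [0.1, 0.7, -0.2]
gripper_width: 0.05
```

```bash
python3 - <<'E'
from h import *
print(tool([.557,-.1925,.085])); print(observe()['eef_pos'])
c=np.zeros((590,800,3),np.uint8)
for i,(n,u,v,f) in enumerate((('scene',170,240,6.5),('top',323,186,6.5))):
    p,d=snapshot(n); cv2.imwrite(f'pics/{n}1.png',p[:,:,::-1]); np.save(n+'1.npy',d)
    a=cv2.resize(p[v-45:v+45,u-30:u+31,::-1],(396,585),interpolation=cv2.INTER_CUBIC); c[:585,i*400:i*400+396]=a
cv2.imwrite('pics/crop1.png',c)
E
```

```text
[ 0.08826988  0.04974303 -0.13388426]
[ 0.55605012 -0.19212757  0.08366654]
```

View pics/crop1.png

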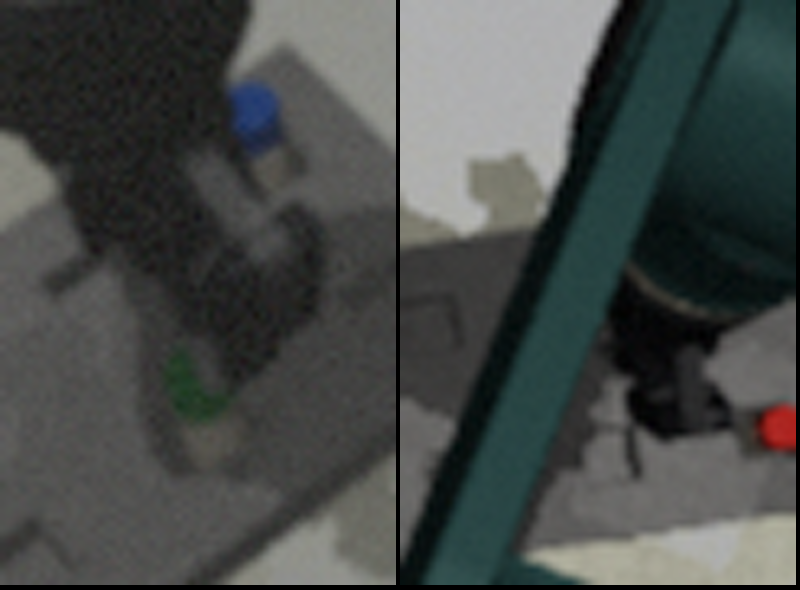

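Scene crop (left): the green cap at (195,390) is partly hidden by the near finger tip at about (240,370). Top view is hidden by the arm. I'll view it brighter.

```bash
python3 - <<'E'
import cv2,numpy as np
p=cv2.imread('pics/scene1.png')[200:285,120:230].astype(np.float32)
p=np.clip((p/255)**.5*255,0,255).astype(np.uint8)
cv2.imwrite('pics/crop2.png',cv2.resize(p,None,fx=7,fy=7,interpolation=cv2.INTER_CUBIC))
D=np.load('scene1.npy'); print((D[225:275:3,140:200:4]*1000).astype(int))
E
```

```text
[[795 796 777 663 585 591   0 572 568 571 615 774 775 774 776]
 [790 767 767 667 600 590 612 608 575 566 569 568 570 773 773]
 [767 768 765 673 680 595 603 603 609 566 565 568 571 767 765]
 [763 763 762 765 770 603 601 604 563 560 564 568 579 763 766]
 [760 757 760 769 773 757 601 606 566 560 566 576 592 761 761]
 [753 756 768 769 769 754 755 612 583 563 576 587 604 758 770]
 [751 750 750 771 750 749 751 617 596 572 586 609   0 750 765]
 [747 745 746 747 746 746 748 632 601 584 605 744 749 745 745]
 [742 742 742 742 741 742 742 707 639 592 646 743 744 740 742]
 [739 738 737 738 738 739 740 701 648 604 740 738 735 738 735]
 [734 735 732 735 734 735 733 698 651 735 736 734 734 733 734]
 [731 732 730 728 732 731 730 702 704 721 730 730 731 733 730]
 [725 725 724 726 728 726 727 713 712 723 727 726 727 725 727]
 [722 725 722 723 724 722 722 737 720 725 723 723 724 722 728]
 [720 718 718 718 719 719 719 719 722 721 720 720 721 723 735]
 [715 715 715 715 716 715 714 717 715 714 715 716 720 732 736]
 [710 712 710 711 709 712 713 712 711 711 712 718 728 733 730]]
```

View pics/crop2.png

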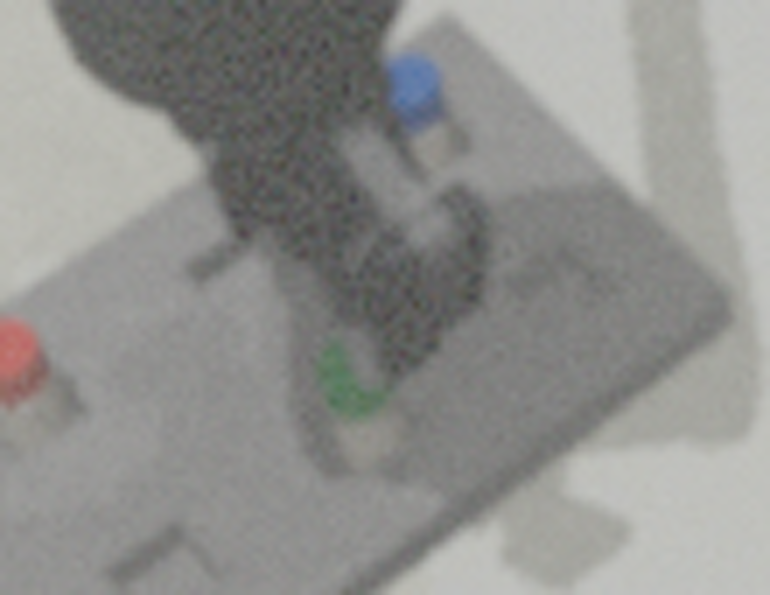

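```bash
python3 - <<'E'
from h import *
s=observe();q=s['orientation'];r=R.from_quat([q[1],q[2],q[3],q[0]])
c=get_calibration('scene');M=np.array(c['cam_to_world'])
def pr(P):
    q=(np.array(P)-M[:3,3])@M[:3,:3];x,y=q[0]/-q[2],-q[1]/-q[2];k=1+c['k1']*(x*x+y*y)
    u,v=c['fx']*x*k+c['cx'],c['fy']*y*k+c['cy']; return ((np.array([u,v])-[120,200]+.5)*7-.5).round(0),round(-q[2],3)
for back in(0,.003,.006):
  for x in(.025,.0355):
    for y in(.011,-.011): print(back,x,y,*pr(s['eef_pos']+r.apply([x,y,-back])))
for x in (.011,):
  for p in([.557,-.1925],[.5575,-.1905],[.5565,-.1945]): print(p,*pr([*p,.05]),*pr([*p,.034]))
for u,v in((177,252),(175,252),(172,250),(181,248)):
    d=np.load('scene1.npy')[v,u]; p=at_d('scene',u,v,d); print(u,v,d,p.round(4),tool(p).round(2))
E
```

```text
0 0.025 0.011 [358. 377.] 0.659
0 0.025 -0.011 [432. 324.] 0.668
0 0.0355 0.011 [384. 405.] 0.654
0 0.0355 -0.011 [458. 351.] 0.664
0.003 0.025 0.011 [356. 371.] 0.657
0.003 0.025 -0.011 [431. 317.] 0.666
0.003 0.0355 0.011 [382. 399.] 0.652
0.003 0.0355 -0.011 [456. 345.] 0.661
0.006 0.025 0.011 [354. 365.] 0.654
0.006 0.025 -0.011 [429. 311.] 0.664
0.006 0.0355 0.011 [380. 393.] 0.65
0.006 0.0355 -0.011 [455. 339.] 0.659
[0.557, -0.1925] [357. 356.] 0.704 [366. 386.] 0.716
[0.5575, -0.1905] [365. 353.] 0.704 [374. 384.] 0.717
[0.5565, -0.1945] [349. 358.] 0.703 [359. 388.] 0.716
177 252 0.6470459 [ 0.5944 -0.1917  0.0985] [ 3.66  0.44 -1.22]
175 252 0.6374287 [ 0.5975 -0.1956  0.107 ] [ 3.91  0.87 -2.07]
172 250 0.6429702 [ 0.5896 -0.1975  0.1041] [ 3.11  0.95 -1.77]
181 248 0.64808065 [ 0.5933 -0.1831  0.1018] [ 3.67 -0.43 -1.55]
```

```bash
python3 - <<'E'
from h import *
import h
C=get_calibration('scene'); h.get_calibration=lambda n:C
D=np.load('scene1.npy'); s=observe();q=s['orientation'];r=R.from_quat([q[1],q[2],q[3],q[0]])
P=[];U=[]
for v in range(225,275):
    for u in range(150,200):
        if D[v,u]>0: P.append(at_d('scene',u,v,D[v,u]));U.append((u,v))
P=np.array(P);T=r.inv().apply(P-s['eef_pos'])*100
for z in np.arange(-5,.5,.5):
    k=(T[:,2]>z)&(T[:,2]<=z+.5)&(T[:,0]>1.5)&(T[:,0]<7)
    if k.sum()>3: print(z,k.sum(),'y',np.percentile(T[k,1],[2,98]).round(2),'x',np.percentile(T[k,0],[2,50,98]).round(2))
k=abs(P[:,2]-.018)<.006; print('tray z',np.median(P[k,2]))
E
```

```text
-5.0 27 y [-0.22  1.55] x [2.57 3.62 5.56]
-4.5 5 y [1.23 1.55] x [3.24 3.57 3.86]
-3.0 8 y [0.93 1.34] x [2.75 3.12 3.27]
-2.5 7 y [0.88 1.3 ] x [2.53 3.15 3.82]
-2.0 10 y [-0.41  1.3 ] x [2.77 3.47 3.87]
-1.5 20 y [-0.56  1.29] x [2.65 3.57 3.84]
-1.0 12 y [-0.36  1.31] x [2.84 3.43 3.76]
tray z 0.017266892138285528
```

The depth of the near finger puts the scene-camera bias at about 2 mm, which agrees with the averaged vial estimate. Descending.

Request:
play_rows --plan '[0,0,0,0.1,0.05,1.5,5,0,0,0,0.1,0.05,3,5,0,0,0,0.1,0.05,4.5,5,0,0,0,0.1,0.05,5.8,5,0,0,0,0.1,0.05,5.8,5]' --squeeze 20

```text
clock: 2.7
eef_pos: [0.5563, -0.1918, 0.0247]
orientation: [-0.001, 0.998, 0.069, -0.003]
force: [-0.1, 0.0, -0.3]
gripper_width: 0.05
```

Request:
play_rows --plan '[0,0,0,0,0,0,3.5,0,0,0,0,0,0,3,0,0,0,0,0,0,2.6,0,0,0,0,0,0,2.3,0,0,0,0,0,0,2.1]'

```text
clock: 3.2
eef_pos: [0.5567, -0.192, 0.0253]
orientation: [-0.0, 0.998, 0.069, -0.003]
force: [0.4, -0.6, -0.4]
gripper_width: 0.0212
```

Request:
play_rows --plan '[0,0,0,0,0,0,2,0,0,0,0,0,0,1.9,0,0,0,0,0,0,1.8,0,0,0,0,0,0,1.7,0,0,0,0,0,0,1.5]'

```text
clock: 3.7
eef_pos: [0.5566, -0.1921, 0.0255]
orientation: [-0.0, 0.998, 0.069, -0.003]
force: [-0.6, -0.0, 2.5]
gripper_width: 0.0171
```

```bash
python3 - <<'E'
from h import *
s=observe();print({k:s[k] for k in('eef_pos','force','ft_torque','gripper_width')})
p,d=snapshot('scene');p=p[190:290,100:230,::-1].astype(np.float32)
cv2.imwrite('pics/crop3.png',cv2.resize(((p/255)**.5*255).astype(np.uint8),None,fx=5.5,fy=5.5,interpolation=cv2.INTER_CUBIC))
E
```

```text
{'eef_pos': array([ 0.556626  , -0.1921176 ,  0.02554684]), 'force': array([-0.56268836, -0.03320885,  2.4853252 ]), 'ft_torque': array([0.02997096, 0.18055855, 0.03990537]), 'gripper_width': 0.01713882833484628}
```

View pics/crop3.png

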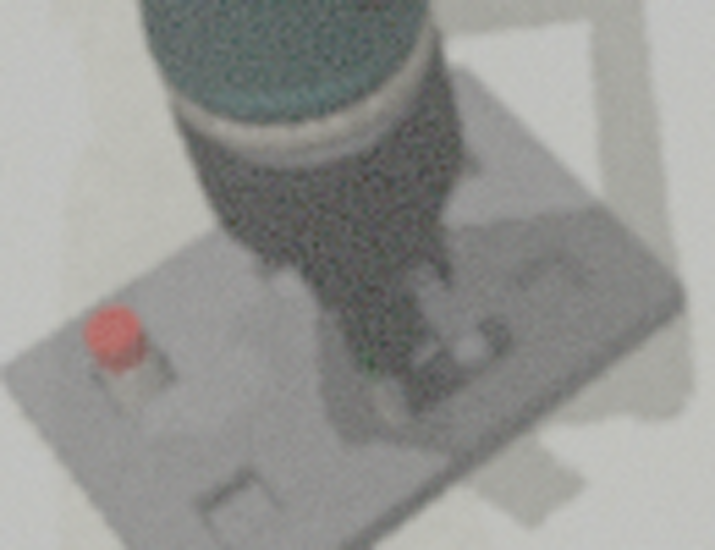

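The vial is between the fingers: a green sliver at (368,358), white base at (385,400). Jaws stopped at about 17 mm. Firm up and lift slowly.

Request:
play_rows --plan '[0,0,0,0,0,0,0.8,0,0,0,0,0,0,0.8,0,0,0,0,0,0,0.8,0,0,0,0,0,-0.3,0.8,0,0,0,0,0,-0.8,0.8]' --squeeze 25

```text
clock: 4.25
eef_pos: [0.5564, -0.1918, 0.0331]
orientation: [-0.001, 0.998, 0.069, -0.003]
force: [1.1, 0.5, 0.1]
gripper_width: 0.0173
```

Request:
play_rows --plan '[0,0,0,0,0,-1,0.8,0,0,0,0,0,-2.5,0.8,0,0,0,0,0,-4.5,0.8,0,0,0,0,0,-6.5,0.8,0,0,0,0,0,-8,0.8]'

```text
clock: 4.75
eef_pos: [0.5578, -0.1923, 0.1162]
orientation: [0.0, 0.998, 0.069, -0.002]
force: [-0.1, -0.4, -0.2]
gripper_width: 0.0171
```

```bash
python3 - <<'E'
from h import *
s=observe();print({k:s[k] for k in('clock','eef_pos','force','gripper_width')})
p,d=snapshot('scene');np.save('scene3.npy',d);cv2.imwrite('pics/scene3.png',p[:,:,::-1]);p=p[150:290,90:235,::-1].astype(np.float32)
cv2.imwrite('pics/crop4.png',cv2.resize(((p/255)**.5*255).astype(np.uint8),None,fx=4,fy=4,interpolation=cv2.INTER_CUBIC))
E
```

```text
{'clock': 4.75, 'eef_pos': array([ 0.55784958, -0.1922739 ,  0.11622167]), 'force': array([-0.0934119 , -0.4465867 , -0.21242224]), 'gripper_width': 0.017140704927130927}
```

View pics/crop4.png

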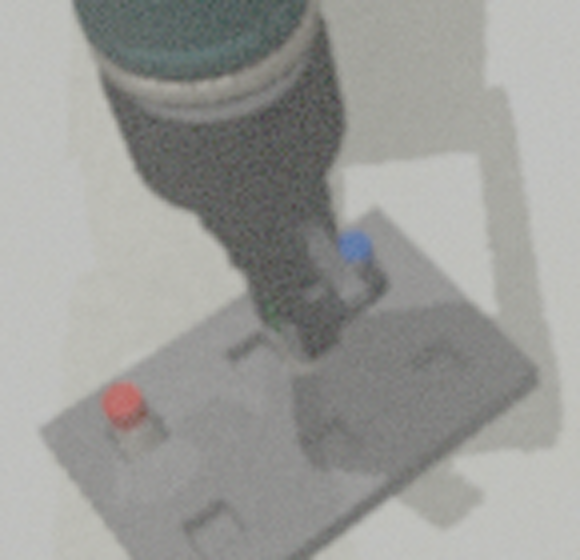

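The vial is held: its white base shows at (300,358), the pocket at (325,435) is empty, and red and blue are still in place. Carrying it over.

```bash
python3 -c "
from h import *
print(tool([.504,.238,.125]))"
```

```text
[  0.46779899 -43.4315542   -0.71995361]
```

Request:
play_rows --plan '[0,0,0,0,-1.5,-1,0.8,0,0,0,0,-4,-1,0.8,0,0,0,0.1,-7.5,-1,0.8,0,0,0,0.1,-11,-1,0.8,0,0,0,0.2,-15,-1,0.8]'

```text
clock: 5.3
eef_pos: [0.5395, -0.0421, 0.1285]
orientation: [0.001, 0.998, 0.069, -0.0]
force: [1.4, 0.7, -0.4]
gripper_width: 0.0174
```

Request:
play_rows --plan '[0,0,0,0,-4,0,0.8,0,0,0,0.1,-8,0,0.8,0,0,0,0.1,-12,0,0.8,0,0,0,0.1,-16,0,0.8,0,0,0,0.2,-19.5,0,0.8]'

```text
clock: 5.8
eef_pos: [0.5132, 0.1541, 0.1282]
orientation: [0.001, 0.998, 0.069, -0.0]
force: [0.4, -1.1, -0.3]
gripper_width: 0.0172
```

```bash
python3 -c "
from h import *
s=observe();print(s['eef_pos'],s['gripper_width']);print(tool([.504,.238,.105]))"
```

```text
[0.51322432 0.1540604  0.12820707] 0.017188074326827438
[ 0.24832105 -8.44371863  2.31020971]
```

Request:
play_rows --plan '[0,0,0,0.1,-3,0,0.8,0,0,0,0.2,-6,0.5,0.8,0,0,0,0.2,-8,1,0.8,0,0,0,0.2,-8.4,2,0.8,0,0,0,0.2,-8.4,2.3,0.8]'

```text
clock: 6.3
eef_pos: [0.502, 0.2378, 0.1034]
orientation: [0.001, 0.998, 0.07, -0.002]
force: [0.3, -1.0, -1.7]
gripper_width: 0.0173
```

```bash
python3 - <<'E'
from h import *
s=observe();print({k:s[k] for k in('clock','eef_pos','force','gripper_width')})
p,d=snapshot('scene');np.save('scene4.npy',d);cv2.imwrite('pics/scene4.png',p[:,:,::-1]);p=p[70:190,255:395,::-1].astype(np.float32)
cv2.imwrite('pics/crop5.png',cv2.resize(((p/255)**.5*255).astype(np.uint8),None,fx=5,fy=5,interpolation=cv2.INTER_CUBIC))
E
```

```text
{'clock': 6.3, 'eef_pos': array([0.50198453, 0.23778609, 0.10337454]), 'force': array([ 0.30402688, -1.0262506 , -1.69494036]), 'gripper_width': 0.017348174246950107}
```

View pics/crop5.png

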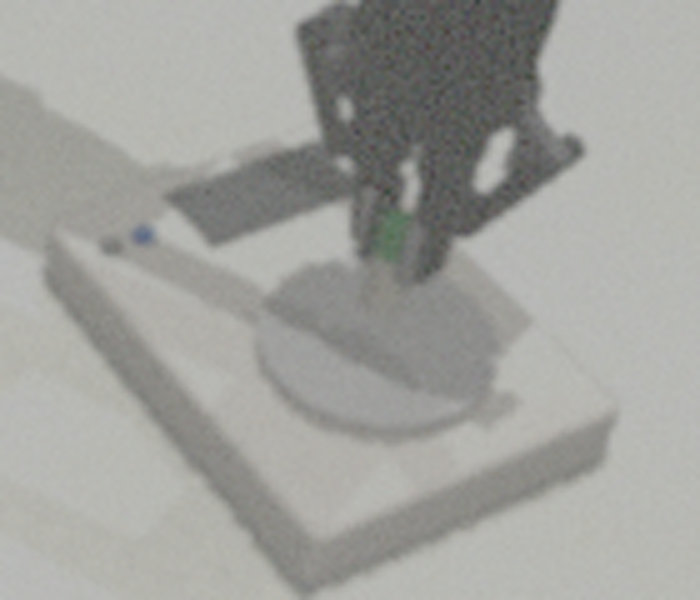

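The vial is held upright, with its base at about (383,310), some 24 mm above the pan centre at (378,348). Lowering.

Request:
play_rows --plan '[0,0,0,0.1,0,0.6,0.8,0,0,0,0.1,0,1.2,0.8,0,0,0,0.1,0,1.7,0.8,0,0,0,0.1,0,2.0,0.8,0,0,0,0.1,0,2.0,0.8]'

```text
clock: 6.85
eef_pos: [0.5029, 0.2365, 0.0825]
orientation: [0.002, 0.998, 0.069, -0.003]
force: [-0.5, 0.5, -0.8]
gripper_width: 0.0173
```

Request:
play_rows --plan '[0,0,0,0,0,0.05,0.8,0,0,0,0,0,0.1,0.8,0,0,0,0,0,0.15,0.8,0,0,0,0,0,0.2,0.8,0,0,0,0,0,0.2,0.8]'

```text
clock: 7.35
eef_pos: [0.5028, 0.2366, 0.0805]
orientation: [0.002, 0.998, 0.069, -0.003]
force: [-0.0, 0.3, -0.6]
gripper_width: 0.0168
```

Request:
play_rows --plan '[0,0,0,0,0,0.05,0.8,0,0,0,0,0,0.1,0.8,0,0,0,0,0,0.1,0.8,0,0,0,0,0,0.1,0.8,0,0,0,0,0,0.1,0.8]'

```text
clock: 7.85
eef_pos: [0.5028, 0.2366, 0.0796]
orientation: [0.002, 0.998, 0.069, -0.003]
force: [-0.9, 0.8, -0.8]
gripper_width: 0.0172
```

Request:
play_rows --plan '[0,0,0,0,0,0.05,0.8,0,0,0,0,0,0.1,0.8,0,0,0,0,0,0.1,0.8,0,0,0,0,0,0.1,0.8,0,0,0,0,0,0.1,0.8]'

```text
clock: 8.35
eef_pos: [0.5029, 0.2366, 0.0795]
orientation: [0.001, 0.998, 0.069, -0.002]
force: [-2.7, -0.6, 4.0]
gripper_width: 0.0172
```

Contact: height stopped at 79.5 mm and the force rose to +4 N. Releasing slowly.

Request:
play_rows --plan '[0,0,0,0,0,0,1.7,0,0,0,0,0,0,1.8,0,0,0,0,0,0,1.9,0,0,0,0,0,0,2.1,0,0,0,0,0,0,2.4]'

```text
clock: 8.85
eef_pos: [0.5029, 0.2366, 0.0792]
orientation: [0.002, 0.998, 0.069, -0.003]
force: [-0.6, 0.2, 0.5]
gripper_width: 0.0241
```

Request:
play_rows --plan '[0,0,0,0,0,0,3,0,0,0,0,0,0,4,0,0,0,0,0,0,5,0,0,0,0,0,0,5.5,0,0,0,0,0,0,5.5]'

```text
clock: 9.35
eef_pos: [0.5029, 0.2366, 0.0792]
orientation: [0.002, 0.998, 0.069, -0.003]
force: [-0.6, -0.1, -0.7]
gripper_width: 0.0547
```

Request:
play_rows --plan '[0,0,0,0,0,-1,5.5,0,0,0,0,0,-3,5.5,0,0,0,0,0,-6,5.5,0,0,0,0,0,-10,5.5,0,0,0,0,0,-14,5.5]'

```text
clock: 9.85
eef_pos: [0.5032, 0.237, 0.2211]
orientation: [0.002, 0.998, 0.069, -0.003]
force: [0.3, -0.1, 0.3]
gripper_width: 0.0554
```

Request:
play_rows --plan '[0,0,0,-3,0,0,5.5,0,0,0,-7,0,0,5.5,0,0,0,-11,0,0,5.5,0,0,0,-14,0,0,5.5,0,0,0,-14,0,0,5.5]'

```text
clock: 10.35
eef_pos: [0.362, 0.2174, 0.2233]
orientation: [0.001, 0.998, 0.07, -0.002]
force: [0.1, -0.2, -0.4]
gripper_width: 0.0548
```

```bash
python3 - <<'E'
from h import *
s=observe();print({k:s[k] for k in('clock','eef_pos','force','gripper_width')})
c=np.zeros((420,800,3),np.uint8)
for i,(n,u,v) in enumerate((('scene',331,139),('top',156,209))):
    p,d=snapshot(n);cv2.imwrite(f'pics/{n}5.png',p[:,:,::-1])
    c[:400,i*400:i*400+400]=cv2.resize(p[v-50:v+50,u-50:u+50,::-1],(400,400),interpolation=cv2.INTER_CUBIC)
    h=cv2.cvtColor(p,cv2.COLOR_RGB2HSV); m=(h[...,0]>=45)&(h[...,0]<=85)&(h[...,1]>110)&(h[...,2]>60)
    mm=np.zeros_like(m);mm[v-45:v+45,u-45:u+45]=m[v-45:v+45,u-45:u+45];b,a=np.nonzero(mm)
    if len(a): print(n,len(a),a.mean(),b.mean(),at_z(n,a.mean(),b.mean(),.102 if n=='top' else .098).round(4))
    for k,lo,hi in(('b',105,130),('r',0,8)):
        box=(slice(160,240),slice(270,380)) if n=='top' else (slice(200,300),slice(95,230))
        m=(h[...,0]>=lo)&(h[...,0]<=hi)&(h[...,1]>110)&(h[...,2]>60);mm=np.zeros_like(m);mm[box]=m[box];b,a=np.nonzero(mm);print(n,k,len(a),a.mean().round(1),b.mean().round(1))
cv2.imwrite('pics/crop6.png',c)
E
```

```text
{'clock': 10.35, 'eef_pos': array([0.36196648, 0.21744725, 0.22332818]), 'force': array([ 0.13931148, -0.15754904, -0.37027841]), 'gripper_width': 0.05475330190046662}
scene 11 332.1818181818182 123.9090909090909 [0.5024 0.2362 0.098 ]
scene b 45 178.0 211.7
scene r 80 120.3 250.4
top 37 152.9189189189189 206.45945945945945 [0.5044 0.237  0.102 ]
top b 43 302.5 213.7
top r 44 351.5 206.5
```

View pics/crop6.png

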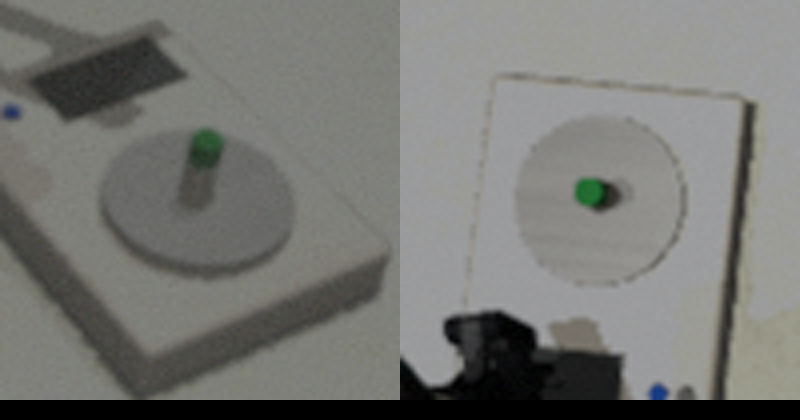

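Left (scene): the vial stands upright, base (192,205), cap (207,145), near the middle of the pan. Right (top): cap (590,192), pan centre about (601,200). The small lean matches the camera's perspective. The arm is clear.

```bash
python3 -c "
from rig import job_done; print(job_done())"
```

```text
the job is handed in; nothing more can be done
None
```

The green-capped vial is standing upright on the balance pan, and I handed the job in at about 10.5 s on the robot clock. `job_done` gives no verdict, so I can't confirm how it was judged.

I gripped the vial at 25 N, lifted it out of its pocket and carried it over the pan. I then lowered it in steps of about 1 mm until the wrist force read +4 N, opened the fingers slowly and backed the arm away.

**Position:** the two cameras put the vial at about (0.503, 0.237), within 2 mm of each other. The averaged pan centre is (0.504, 0.238).

**Red and blue vials:** their image positions are the same as at the start, to within about 0.3 px.

**Arm:** it is clear of everything, with about 0 N on the wrist.

**Disagreements:** the two cameras differed by 5–7 mm on the pan centre, against a 35 mm tolerance, so I used the average. The jaws read about 17.2 mm on the 18 mm vial, but the pictures showed it was held properly.

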